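# Flip the trivet with the turner and tuck it under the keeper's weighted arm

### The job

The trivet lies cork side up in front of its wooden keeper board. Take the turner, slip its blade under the trivet's rim and flip it over so that it lies blue side up on the board, then push it with the turner squarely along the board, under the weighted arm, until it is home at the back stop with the arm resting on it. Handle the trivet with the turner only, never with the gripper; leave everything else alone, and at the end set the turner down, blade down, on the free worktop clear of the trivet and the keeper.

Things in the scene. Friction and masses are not known exactly. Their poses are not given: they have to be found in the camera images.
- trivet: Square pot trivet 116x116x14 mm, 0.18 kg: 4 mm pale wooden core, 90x90x5 mm blue glazed tile with four white dots on one face, 90x90x5 mm cork pad on the other. The core's rim stands out 13 mm all round: a 5 mm high, 13 mm deep gap under it when it lies flat. Origin at its centre, z out of the blue face (down at the start), x, y along its sides. Starts 10 to 40 mm in front of the board.
- turner: Offset turner (spatula), 0.22 kg, rigid. Steel blade 100 long, 80 wide, 2.5 mm thick; a thin neck rises from its rear to a level red handle 115 long, 22 wide, 26 mm high, centre line 55 mm above the blade's underside. Origin at the centre of the blade's underside; x to the blade's front edge, z up, handle on the -x side. It stands by itself flat on its blade, handle clear of the worktop.
- turner_grip (a point): Centre of the handle part to grip: 105 mm behind the turner's origin and 55 mm above the blade's underside; handle runs along x, 22 mm wide across y.
- turner_edge (a point): Middle of the blade's front edge, at its underside, 50 mm ahead of the turner's origin along x.
- keeper: Trivet keeper, fixed to the worktop: wooden board 320 long, 160 wide, 10 mm thick, with a weighted steel arm at its far end. Origin at the middle of the board's front edge, at worktop level; x along the board in the push-in direction (roughly to the robot's left), z up. A trivet lying flat on the board has its origin 17 mm above the worktop.
- keeper_stop (a point): Middle of the back stop (two dark pillars 20 mm high, 90 mm apart), on the board's top 255 mm behind the front edge. A trivet that is fully home has its centre 197 mm behind the board's front edge.
- keeper_arm (a joint): Hinge of the weighted arm (0.15 kg), rad: 0 = down, shoe 1 mm above the bare board; grows as it lifts; falls by its own weight; about 0.12 with a trivet beneath. Hinge axis across the board, 300 mm behind the front edge, 40 mm above the worktop.
- keeper_shoe (a point): Middle of the underside of the arm's flat shoe (70 mm wide), 189 mm behind the board's front edge when down. From the shoe a lip slopes up 18 degrees towards the front edge, its end 130 mm behind that edge and about 16 mm over the board, so a trivet pushed along the board lifts the arm by itself, against a few newtons.
- spice_red: Bystander: spice jar with red cap, 45x45x106 mm, origin under its middle; leave it alone.
- dip_bowl_0: Bystander: small pale dip bowl, 82x82x34 mm, origin under its middle; leave it alone.
- dish_soap: Bystander: brown jar with white cap, 48x49x80 mm, origin under its middle; leave it alone.
- spoon_left: Bystander: steel spoon, 188x38x15 mm, origin under its middle; leave it alone.

How it is judged (in metres and radians):
On the way, in this order (a step that is already met when the one before it is completed fails the run):
1. the trivet has been flipped and lies blue side up on the keeper board (angle between trivet's own z axis and vertical below 0.12 rad and z of trivet in the frame of keeper above 0.012 m and x of trivet in the frame of keeper above 0.02 m and linear speed of trivet below 0.03 m/s), for 0.2 s.
2. the trivet is home under the weighted arm (angle between trivet's own z axis and vertical below 0.12 rad and z of trivet in the frame of keeper above 0.012 m and x of trivet in the frame of keeper above 0.172 m and y of trivet in the frame of keeper between -0.03 and 0.03 m and value of joint keeper_arm between 0.07 and 0.2 rad and (angle between the x axis of trivet and the x axis of keeper, either way round below 0.3 rad or angle between the y axis of trivet and the x axis of keeper, either way round below 0.3 rad)), for 0.2 s.
At the end, for the whole second after the job is handed in: The trivet rests blue side up on the board, centre at most 25 mm short of home, within 30 mm of the centre line and 0.3 rad of square, the weighted arm lying on it (0.07 to 0.2 rad). The turner rests on the worktop, upright within 0.5 rad, touching neither trivet nor keeper (all of step 2 and linear speed of each of trivet, turner below 0.02 m/s and contact force between turner and trivet below 0.05 N and angle between turner's own z axis and vertical below 0.5 rad and height (world z) of turner below 0.03 m and contact force between turner and keeper below 0.05 N).
It fails at once if the gripper or arm touches the trivet (contact force between any of the fingers, the arm and trivet above 0.3 N).
It fails at once if a bystander is moved (distance of any of spice_red, dip_bowl_0, dish_soap, spoon_left from where it was at the start of the episode above 0.02 m).
It also fails if it takes over 61 s, if anything falls off the work surface, if the arm or the gripper's body presses on something with over 40 N, if the wrist force passes 120 N, or if a joint passes its speed limit or range.

### The arm

A 7-joint arm with a two-finger parallel gripper is mounted at the origin on a cart in front of the work surface, level with it; the furniture and walls round the work are solid. World frame = base frame: x ahead of the robot, y to its left, z up, the work surface at z = 0. Lengths are in mm, angles in degrees, forces in N, time in s.
With the tool pointing down it reaches from about 400 to 850 mm from the base axis. Payload 6.9 kg.
Tool frame: the origin (TCP) lies at the very end of the fingers, on their centre line; the grasp point (between the pads) lies 19 mm behind it; z points along the fingers, y is the line along which they close (so a half turn about z gives the same grasp; the last joint's range is limited). The gripper opens to 85 mm and grips with 20 to 120 N. Pads are 22 mm wide; open, the fingers measure 114 mm over their backs; the gripper's body (76 mm by 85 mm) begins 54 mm behind the grasp point. The pads swing forward as they close: fully open they stand 13 mm farther back than shut.
Start: joints at [79.956, 29.078, -13.613, 85.955, 7.202, 65.827, -8.869], TCP at [173.173, -600.517, 198.675] pointing down, gripper open.
Joint ranges: [-176.47, 176.47], [-13.61, 117.27], [-81.72, 77.17], [0.22, 143.17], [-87.28, 267.28], [10, 112.55], [-165.47, 165.47]. Speed limits (degrees/s): [136.94, 136.94, 180, 180, 180, 180, 180].

### API

Orientations are given as [roll, pitch, yaw] about the fixed x, y, z axes, in that order (R = Rz(yaw) Ry(pitch) Rx(roll)).
In Python, from plant import r gives the robot as it stands.
- The arm moves only by the tool arm_command, never from a script. Its argument "series" is a list that holds one entry, the list of rows, each a list of 7 numbers: the turn, a rotation vector about the tool's x, y, z in units of 5 degrees (1.0 is 5 degrees), then the shift along the tool's x, y, z in units of 25 mm (1.0 is 25 mm), then the closure, from -1 (fully open) to 1 (shut), so that 0 is half open. In form: [[[ax, ay, az, tx, ty, tz, fingers], ...]]. A call has 1 to 8 rows; each row is the pose to reach, as a shift and turn from the pose commanded when the call began, along the tool's axes at that moment; what a row does not reach only later rows make up. A row lasts 1/10 s, in which the tool goes at most 50 mm and 8.59 degrees, less where a joint would pass 70% of its speed; a pose out of reach is approached as far as the arm can. A call with a gripper value outside its range is refused whole. The fingers move at their own pace and stop on an object; "force" is the grip in N (left out, the last holds). Time passes only in rows, so rows that repeat a pose let the fingers close. It gives the time, the measured TCP pose, the force, the opening and the grip force at its end, in the units of the state.
- r.get_state(): the state, without advancing time (a new reading comes with each control period).
- r.camera(name): name is "side" or "top" or "wrist"; returns a dict with "color" (480x640x3 uint8, red, green, blue), "intrinsics" (3x3 intrinsics, pixels), "R" (3x3) and "t" (3): a world point X has camera coordinates R X + t; the wrist camera has in their place "hand_eye" (4x4, takes a point from camera to tool coordinates, whose origin is the TCP and whose axes are the flange's). Camera axes: x right, y down, z forward; pixel columns grow to the right and rows downward; lengths in mm; the calibration is good to about 2 mm. A picture is of the moment at which its call begins: read the wrist's pose just before it. There is no depth.
- r.hand_in(): hands the job in; it is judged then, once.
The state is a dict: "time_s": time; "joints": joint angles; "joint_vel": joint speeds; "effort": joint torques, N m; "tcp_pos": TCP position; "ee_rot": TCP orientation; "wrist_force": force on the tool from outside, world axes, zero at the start; "moment": the same for the moment, N m; "opening": finger opening in mm; "finger_force": force on a finger pad.
Only numpy, scipy, OpenCV 4.12 (cv2) and the standard library are available. Lean on these libraries where they do the work, as an engineer would, in place of code of your own. Each camera call takes 0.05 s, during which the arm holds its last target. There are 200 camera calls.

## Working session

There is one attempt and no reset: what is moved stays moved. The work goes in short steps, Python scripts to look and compute and a tool call to move; the robot and the scene stay as the last step left them, time stands still between calls to the robot, and variables do not carry over. Pictures are saved under pics/ and viewed, at most 10 in all, crops included, and the job is handed in when it is done.

Besides the shell and the picture viewer there is one more tool, called after "Emit:" in YAML: its name, and indented under it one key for each argument. arm_command: Moves the arm, as the interface text tells. Its arguments: {"type":"object","properties":{"series":{"type":"array"},"force":{"type":"number"}},"required":["series"]}

```bash
mkdir -p pics; ls; python3 - <<'E'
from plant import r
import cv2,numpy as np
s=r.get_state();print({k:np.round(v,2).tolist() for k,v in s.items()})
ims=[]
for n in("top","side"):
    c=r.camera(n);cv2.imwrite(f"pics/{n}0.png",c["color"][:,:,::-1])
    print(n,np.round(c["intrinsics"],1).tolist(),np.round(c["R"],4).tolist(),np.round(c["t"],1).tolist())
E
```

```text
pics
{'time_s': 0.0, 'joints': [79.96, 29.13, -13.61, 86.01, 7.2, 65.83, -8.87], 'joint_vel': [0.02, 0.04, -0.01, 0.08, 0.03, -0.05, -0.02], 'effort': [0.0, -62.06, -2.19, -24.97, 0.01, 0.01, 0.0], 'tcp_pos': [172.95, -600.01, 197.83], 'ee_rot': [-179.9, 0.0, 16.09], 'wrist_force': [-0.62, 0.57, -0.58], 'moment': [-0.02, 0.05, -0.01], 'finger_force': 0.0, 'opening': 85.39}
top [[596.2, 0.0, 321.6], [0.0, 596.2, 234.0], [0.0, 0.0, 1.0]] [[-0.0098, -0.9999, -0.0027], [-0.9974, 0.01, -0.0716], [0.0716, 0.002, -0.9974]] [-10.0, 570.0, 1803.1]
side [[441.3, 0.0, 325.1], [0.0, 441.3, 233.6], [0.0, 0.0, 1.0]] [[-0.9016, -0.4322, 0.0167], [-0.2973, 0.5913, -0.7497], [0.3142, -0.6809, -0.6616]] [514.9, 213.5, 901.3]
```

View pics/top0.png

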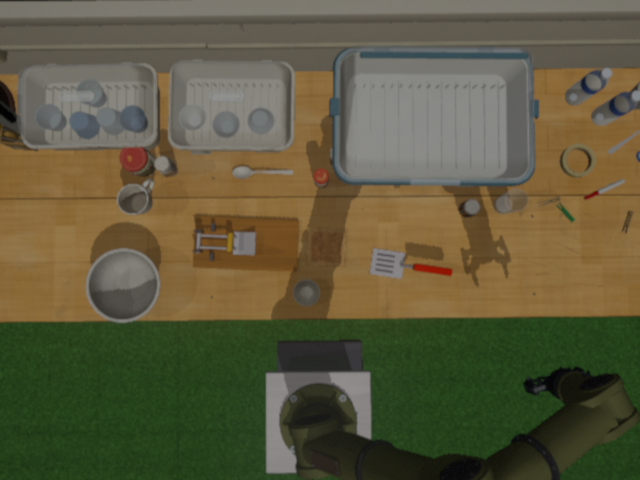

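View pics/side0.png

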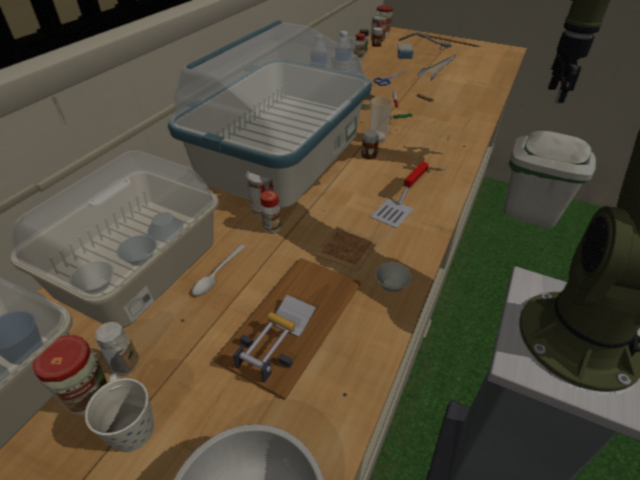

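The top view shows the trivet at about (327,246), just right of the board, which spans columns 194 to 298. The turner blade is at (387,263) and its red handle runs to (450,271). The bowl is at (307,292). The side view shows the same layout with the cork side up. Next I'll measure with masks.

```bash
cat > h.py <<'E'
import numpy as np,cv2
from plant import r
from scipy.spatial.transform import Rotation as Ro
def pose():
    s=r.get_state();return Ro.from_euler('xyz',s['ee_rot'],degrees=True).as_matrix(),np.array(s['tcp_pos'])
def cam(n):
    R,p=pose();c=r.camera(n)
    if n=='wrist':
        H=np.array(c['hand_eye']);Rw=R@H[:3,:3];o=p+R@H[:3,3]
    else:
        Rw=np.array(c['R']).T;o=-Rw@np.array(c['t'])
    return c['color'],np.array(c['intrinsics']),Rw,o
def ray(px,K,Rw,o,z):
    px=np.atleast_2d(np.array(px,float));d=np.c_[px,np.ones(len(px))]@np.linalg.inv(K).T@Rw.T
    return o+d*((z-o[2])/d[:,2])[:,None]
def proj(X,K,Rw,o):
    q=(np.atleast_2d(X)-o)@Rw@K.T;return q[:,:2]/q[:,2:]
E
python3 - <<'E'
from h import *
im,K,Rw,o=cam('top')
for n,p,z in(("trivet",(327,246),14),("boardfront",(298,243),10),("boardend",(194,243),10),("blade",(387,263),2),("bowl",(307,292),30),("spice",(321,178),100)):
    print(n,np.round(ray(p,K,Rw,o,z)[0]))
h=cv2.cvtColor(im,cv2.COLOR_RGB2HSV)
red=((h[...,0]<8)|(h[...,0]>172))&(h[...,1]>180)&(h[...,2]>100)
red[:,:400]=0;red[:250]=0;red[290:]=0;red[:,470:]=0
ys,xs=np.nonzero(red);print(len(xs))
b=cv2.minAreaRect(np.c_[xs,ys].astype(np.float32));print(b)
for p in cv2.boxPoints(b):print(np.round(ray(p,K,Rw,o,65)[0]))
print(np.round(ray((xs.mean(),ys.mean()),K,Rw,o,65)))
wh=(h[...,1]<70)&(h[...,2]>110);m=np.zeros_like(wh);m[240:285,365:408]=1
ys,xs=np.nonzero(wh&m);b=cv2.minAreaRect(np.c_[xs,ys].astype(np.float32));print(b)
for p in cv2.boxPoints(b):print(np.round(ray(p,K,Rw,o,2)[0]))
cv2.imwrite('pics/crop1.png',cv2.resize(im[200:310,190:460],None,fx=2.9,fy=2.9,interpolation=2)[:,:,::-1])
E
```

```text
trivet [533. -32.  14.]
boardfront [544.  57.  10.]
boardend [547. 377.  10.]
blade [ 480. -216.    2.]
bowl [394.  30.  30.]
spice [729. -16. 100.]
234
((432.39996337890625, 269.199951171875), (37.61808395385742, 6.222539901733398), 8.130102157592773)
[ 458. -287.   65.]
[ 476. -290.   65.]
[ 459. -400.   65.]
[ 441. -397.   65.]
[[ 459. -344.   65.]]
((387.1878662109375, 263.02886962890625), (32.76832580566406, 26.457950592041016), 8.746162414550781)
[ 448. -160.    2.]
[ 528. -174.    2.]
[ 512. -273.    2.]
[ 431. -259.    2.]
```

View pics/crop1.png

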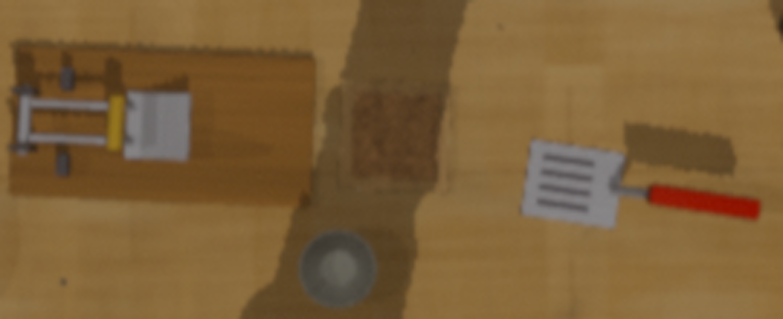

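Emit:
arm_command:
  series:
    - [[0,0,-1.6,1.8,-0.95,0,-1],[0,0,-3.2,3.6,-1.9,0,-1],[0,0,-4.8,5.3,-2.8,0,-1],[0,0,-6.4,7.1,-3.8,0,-1],[0,0,-8,8.9,-4.7,0,-1],[0,0,-9.6,10.7,-5.7,0,-1],[0,0,-11.2,12.5,-6.6,0,-1],[0,0,-12.9,14.2,-7.5,0,-1]]

```text
time_s: 0.95
tcp_pos: [462.2, -321.7, 198.7]
ee_rot: [180.0, 0.0, 80.9]
wrist_force: [1.5, -1.6, -0.4]
opening: 85.6
finger_force: 0.0
```

Emit:
arm_command:
  series:
    - [[0,0,0,0,0,0,-1],[0,0,0,0,0,0,-1]]

```text
time_s: 1.15
tcp_pos: [461.8, -321.9, 198.4]
ee_rot: [-180.0, -0.0, 80.7]
wrist_force: [0.2, -1.8, 0.1]
opening: 85.5
finger_force: 0.0
```

```bash
python3 - <<'E'
from h import *
print(pose(),r.get_state()['joints'])
im,K,Rw,o=cam('wrist');cv2.imwrite('pics/w1.png',im[:,:,::-1]);print(np.round(o),np.round(Rw[:,2],2))
E
```

```text
(array([[ 1.61115274e-01,  9.86935541e-01, -3.26055188e-04],
       [ 9.86935438e-01, -1.61115053e-01,  6.17293618e-04],
       [ 5.56696612e-04, -4.21250850e-04, -9.99999756e-01]]), array([ 461.81378996, -321.88222307,  198.40590063])) [ 54.62766063  25.78417556 -33.76781854  95.35515366  15.62279779
  63.66484594   7.22631152]
[ 473. -246.  374.] [-0.05 -0.29 -0.95]
```

View pics/w1.png

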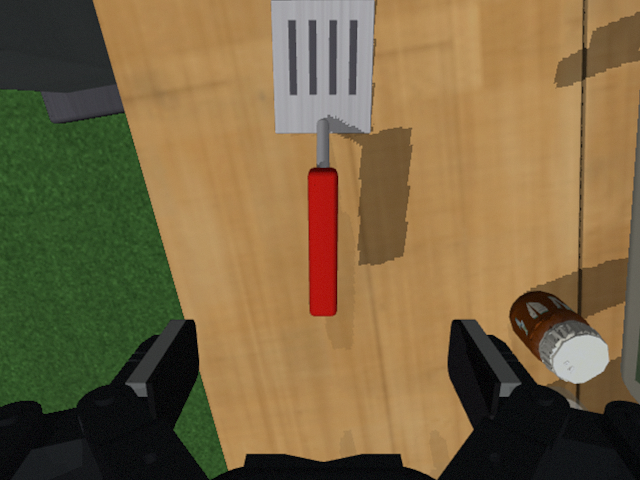

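The wrist view shows the red handle vertical in the image, from (323,168) to (323,316), with the rear of the blade at row 132. The soap jar is at (560,340).

```bash
cat >> h.py <<'E'
def redax(im,K,Rw,o,z=68):
    h=cv2.cvtColor(im,cv2.COLOR_RGB2HSV);m=(((h[...,0]<6)|(h[...,0]>174))&(h[...,1]>200)&(h[...,2]>120)).astype(np.uint8)
    n,l,st,_=cv2.connectedComponentsWithStats(m);k=1+st[1:,4].argmax();ys,xs=np.nonzero(l==k)
    P=ray(np.c_[xs,ys],K,Rw,o,z)[:,:2];b=cv2.minAreaRect(P.astype(np.float32));return b,cv2.boxPoints(b),len(xs)
E
python3 - <<'E'
from h import *
im,K,Rw,o=cam('wrist')
print(redax(im,K,Rw,o))
print(ray([(275,132),(373,132),(272,0),(375,0)],K,Rw,o,2.5).round(1))
print(ray([(575,355)],K,Rw,o,80).round(1))
E
```

```text
(((456.3450622558594, -344.20855712890625), (111.71021270751953, 19.512720108032227), 81.02417755126953), array([[ 437.9938 , -397.8575 ],
       [ 457.26755, -400.90182],
       [ 474.69632, -290.5596 ],
       [ 455.42258, -287.5153 ]], dtype=float32), 3805)
[[ 429.8 -260.4    2.5]
 [ 510.5 -273.9    2.5]
 [ 446.9 -163.6    2.5]
 [ 524.9 -176.6    2.5]]
[[ 635.5 -461.1   80. ]]
```

Emit:
arm_command:
  series:
    - [[0,0,0,0,0.03,1.5,-1],[0,0,0,0,0.03,3,-1],[0,0,0,0,0.03,4.5,-1],[0,0,0,0,0.03,6,-1],[0,0,0,0,0.03,6.5,-1],[0,0,0,0,0.03,6.5,0],[0,0,0,0,0.03,6.5,1],[0,0,0,0,0.03,6.5,1]]
  force: 120

```text
time_s: 2.05
tcp_pos: [462.9, -324.2, 38.1]
ee_rot: [179.8, 0.1, 80.5]
wrist_force: [-0.5, 0.1, 0.3]
opening: 43.7
finger_force: 0.0
```

Emit:
arm_command:
  series:
    - [[0,0,0,0,0,0,1],[0,0,0,0,0,0,1],[0,0,0,0,0,0,1],[0,0,0,0,0,0,1],[0,0,0,0,0,0,1]]

```text
time_s: 2.55
tcp_pos: [461.9, -323.3, 36.2]
ee_rot: [180.0, 0.0, 80.6]
wrist_force: [0.3, 0.2, 0.9]
opening: -0.0
finger_force: 0.0
```

Emit:
arm_command:
  series:
    - [[0,0,0,0,0,-0.5,1],[0,0,0,0,0,-1.5,1],[0,0,0,0,0,-2.5,1],[0,0,0,0,0,-3.6,1],[0,0,0,0,0,-3.6,1],[0,0,0,0,0,-3.6,1]]

```text
time_s: 3.15
tcp_pos: [462.2, -323.5, 127.2]
ee_rot: [179.9, 0.1, 80.6]
wrist_force: [0.4, -1.3, 0.1]
opening: -0.1
finger_force: 0.0
```

```bash
python3 - <<'E'
from h import *
print(pose(),r.get_state()['wrist_force'])
im,K,Rw,o=cam('wrist');cv2.imwrite('pics/w2.png',im[:,:,::-1]);print(np.round(o),np.round(Rw[:,2],2))
E
```

```text
(array([[ 1.63651077e-01,  9.86517395e-01,  1.32476944e-03],
       [ 9.86517862e-01, -1.63649618e-01, -1.14460873e-03],
       [-9.12378411e-04,  1.49422517e-03, -9.99998467e-01]]), array([ 462.15456844, -323.47779214,  127.24324257])) [ 0.43652264 -1.27431829  0.1088776 ]
[ 474. -247.  302.] [-0.05 -0.3  -0.95]
```

View pics/w2.png

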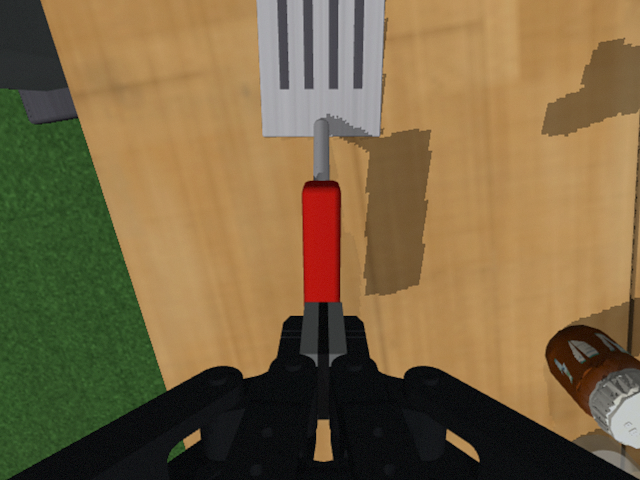

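The fingers shut without holding the handle: opening 0, and the turner is still on the table with the blade's rear at row 135. I'll measure where it is now.

```bash
python3 - <<'E'
from h import *
im,K,Rw,o=cam('wrist')
for z in (68,60):print(redax(im,K,Rw,o,z))
print(ray([(263,135),(382,135)],K,Rw,o,2.5).round(1))
R,p=pose()
for d in (0,-19,-54): print(d,proj(p+R[:,2]*d,K,Rw,o).round())
im,K,Rw,o=cam('top');print(redax(im[:, :],K,Rw,o,68)[0])
c=r.camera('side');cv2.imwrite('pics/s2.png',cv2.resize(c['color'][110:260,330:530],None,fx=4,fy=4)[:,:,::-1])
E
```

```text
(((459.9747009277344, -322.3367919921875), (67.14762115478516, 19.558197021484375), 80.79496002197266), array([[ 444.9508 , -353.9139 ],
       [ 464.25714, -357.04257],
       [ 474.9986 , -290.75967],
       [ 455.69226, -287.631  ]], dtype=float32), 3881)
(((459.5158386230469, -324.9096984863281), (69.44707489013672, 20.227981567382812), 80.79496002197266), array([[ 443.97745, -357.56815],
       [ 463.94492, -360.804  ],
       [ 475.05423, -292.25125],
       [ 455.08676, -289.0154 ]], dtype=float32), 3881)
[[ 430.7 -258.3    2.5]
 [ 509.9 -271.5    2.5]]
0 [[324. 289.]]
-19 [[324. 308.]]
-54 [[325. 356.]]
((463.9560852050781, -304.9869384765625), (32.672157287597656, 14.80343246459961), 89.4349594116211)
```

View pics/s2.png

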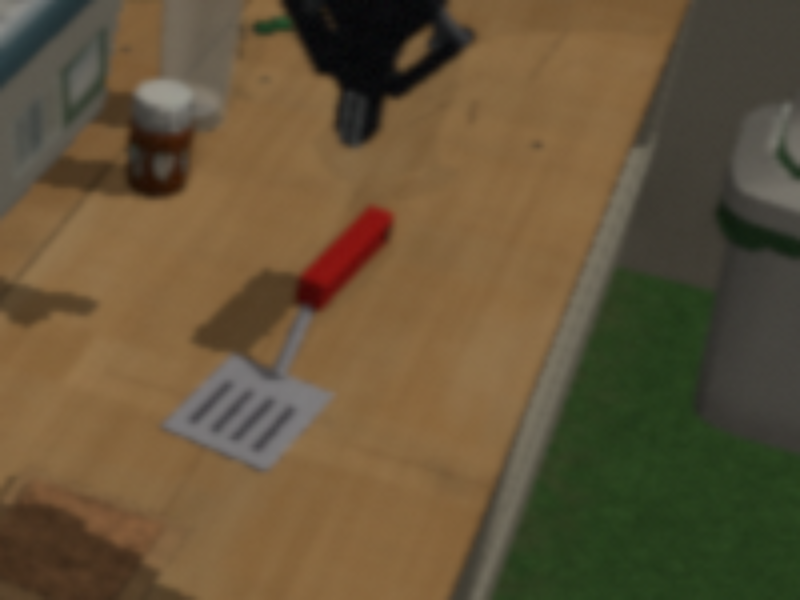

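```bash
python3 - <<'E'
from h import *
im,K,Rw,o=cam('side')
R,p=pose();print(p)
print('tcp proj',proj(p,K,Rw,o),'seen ~(419,145)')
print('handle front/rear proj',proj([[465,-289,55],[447.5,-399,55],[478,-217.7,0]],K,Rw,o).round())
im2,K,Rw,o=cam('top');print('top tcp',proj(p,K,Rw,o))
cv2.imwrite('pics/t2.png',cv2.resize(im2[220:330,380:520],None,fx=4,fy=4)[:,:,::-1])
E
```

```text
[ 461.34888014 -322.96696957  125.36374684]
tcp proj [[414.86442179 155.74962763]] seen ~(419,145)
handle front/rear proj [[406. 184.]
 [424. 166.]
 [391. 212.]]
top tcp [[429.01609487 268.03686881]]
```

View pics/t2.png

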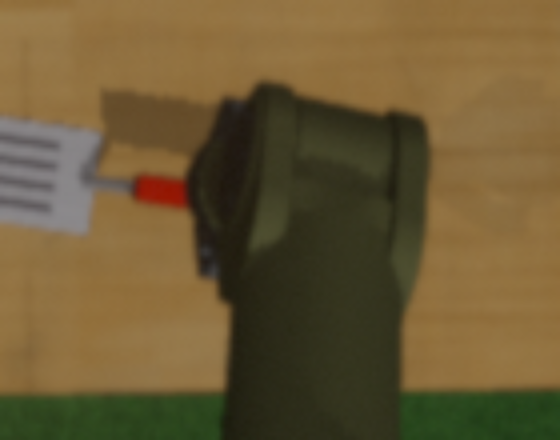

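The top view shows only the wrist over the handle. In the side and wrist views the fingertips sit well behind the stated TCP, so I'll work out by how much.

```bash
python3 - <<'E'
from h import *
im,K,Rw,o=cam('wrist');R,p=pose()
for d in (0,-10,-20,-30,-40,-50):
    print(d,[proj(p+R@[x,0,d],K,Rw,o)[0].round().tolist() for x in(11,0,-11)])
im2,K2,Rw2,o2=cam('side')
for d in (0,-20,-30,-40): print(d,proj(p+R@[0,0,d],K2,Rw2,o2).round())
print('f',r.get_state()['opening'])
g=cv2.cvtColor(im,cv2.COLOR_RGB2GRAY)
print(im[285:365:6,322].tolist())
g=im2[130:170,405:432].astype(int).sum(2);print('\n'.join(' '.join('#' if v<150 else '+' if v<260 else '.' for v in q) for q in g))
E
```

```text
0 [[325.0, 266.0], [325.0, 290.0], [325.0, 312.0]]
-10 [[325.0, 275.0], [325.0, 299.0], [325.0, 323.0]]
-20 [[325.0, 285.0], [325.0, 310.0], [325.0, 335.0]]
-30 [[325.0, 295.0], [325.0, 322.0], [325.0, 348.0]]
-40 [[325.0, 307.0], [325.0, 336.0], [325.0, 363.0]]
-50 [[326.0, 321.0], [326.0, 351.0], [325.0, 380.0]]
0 [[415. 156.]]
-20 [[416. 149.]]
-30 [[417. 146.]]
-40 [[417. 142.]]
f 0.22652078295549366
[[178, 21, 13], [177, 17, 13], [179, 26, 20], [0, 6, 8], [4, 10, 7], [6, 6, 3], [6, 10, 9], [11, 13, 12], [6, 7, 11], [9, 11, 10], [11, 9, 9], [8, 10, 9], [21, 21, 24], [23, 21, 23]]
. . . . . . . . + # # # # # # # # # # # # # # # # # #
. . . . . . . . . + # # # # # # # # # # # # # # # # #
. . . . . . . . . + # # # # # # # # # # # # # # # # #
. . . . . . . . . + # # # # # # # # # # # # # # # # +
. . . . . . . . . + # # # # # # # # # # # # + + + + +
. . . . . . . . + + # # # # # # # # # # # + + + + . .
. . . . . . . . + + # # # # # # # # # # + + . . . . .
. . . . . . . . + # # # # # # # # # # # + + . . . . .
. . . . . . . . + # # # # # # # # # # # + + . . . . .
. . . . . . . . + # # #
[... 950 characters left out ...]
 . . . . . . . . . . . . . . . . . . . . . . . . . .
. . . . . . . . . . . . . . . . . . . . . . . . . . .
. . . . . . . . . . . . . . . . . . . . . . . . . . .
. . . . . . . . . . . . . . . . + . + . . . . . . . .
. . . . . . . . . . . . . . . + + + + + + . . . . . .
. . . . . . . . . . . . . . . + + + + + + + + . . . .
. . . . . . . . . . . . . . + + + + + + + + + + . . .
. . . . . . . . . . . . . + + + + + + + + + + + . . .
. . . . . . . . . . . . + + + + + + + + + + + + . . .
. . . . . . . . . . . + + + + + + + + + + + + + . . .
. . . . . . . . . . + + + + + + + + + + # # + + . . .
. . . . . . . . . + + + + + + + + + + # # # + + . . .
. . . . . . . . + + + + + + + + + + # # # # + . . . .
```

The real fingertips are about 32 mm behind the stated TCP: the side view fits d = -30 and the wrist view -33. I'll grasp deeper to allow for that, and watch the wrist force.

Emit:
arm_command:
  series:
    - [[0,0,0,0,0,0,-1],[0,0,0,0,0,0,-1],[0,0,0,0,0,0,-1],[0,0,0,-0.05,0.03,1,-1],[0,0,0,-0.05,0.03,2,-1],[0,0,0,-0.05,0.03,3,-1],[0,0,0,-0.05,0.03,3.6,-1],[0,0,0,-0.05,0.03,3.6,-1]]

```text
time_s: 4.35
tcp_pos: [461.1, -323.9, 34.3]
ee_rot: [-179.8, -0.1, 80.6]
wrist_force: [-0.5, 0.9, 0.9]
opening: 85.4
finger_force: 0.0
```

Emit:
arm_command:
  series:
    - [[0,0,0,0,0,0.4,-1],[0,0,0,0,0,0.8,-1],[0,0,0,0,0,1.2,-1],[0,0,0,0,0,1.2,-1]]

```text
time_s: 4.75
tcp_pos: [461.6, -324.3, 5.0]
ee_rot: [-179.9, -0.0, 80.6]
wrist_force: [0.2, -1.0, -0.7]
opening: 85.6
finger_force: 0.0
```

Emit:
arm_command:
  series:
    - [[0,0,0,0,0,0,0],[0,0,0,0,0,0,1],[0,0,0,0,0,0,1],[0,0,0,0,0,0,1],[0,0,0,0,0,0,1],[0,0,0,0,0,0,1],[0,0,0,0,0,0,1],[0,0,0,0,0,0,1]]

```text
time_s: 5.55
tcp_pos: [462.4, -324.8, 6.6]
ee_rot: [180.0, 0.0, 80.6]
wrist_force: [-2.1, 0.2, 5.2]
opening: 20.2
finger_force: 117.0
```

Gripped, at 117 N. Now I'll lift and measure the trivet and board from above.

Emit:
arm_command:
  series:
    - [[0,0,0,0,0,-0.4,1],[0,0,0,0,0,-0.8,1],[0,0,0,0,0,-1.2,1],[0,0,0,0,0,-1.2,1],[0,0,0,0,0,-1.2,1]]

```text
time_s: 6.05
tcp_pos: [462.5, -324.8, 36.6]
ee_rot: [180.0, 0.0, 80.6]
wrist_force: [0.1, -0.1, -2.7]
opening: 20.1
finger_force: 117.4
```

```bash
python3 - <<'E'
from h import *
print(pose()[1],r.get_state()['wrist_force'],r.get_state()['opening'])
im,K,Rw,o=cam('top')
im3,*w=cam('wrist');ims,*sd=cam('side')
a=cv2.resize(im[205:285,190:410],None,fx=3.6,fy=3.6,interpolation=2)
b=cv2.resize(im3,(400,300));c=cv2.resize(ims[130:260,330:503],(400,300),interpolation=2)
out=np.zeros((600,800,3),np.uint8);out[:288,:792]=a;out[300:,:400]=b;out[300:,400:]=c
cv2.imwrite('pics/m3.png',out[:,:,::-1])
E
```

```text
[ 462.51700055 -324.84296768   36.57674229] [ 0.10814527 -0.14766544 -2.68178428] 20.110954620658596
```

View pics/m3.png

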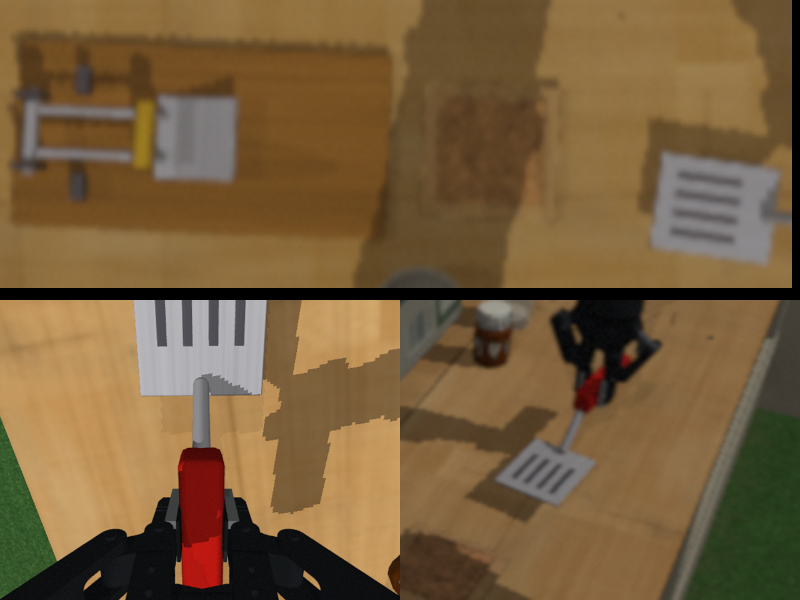

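```bash
python3 - <<'E'
from h import *
im,K,Rw,o=cam('top')
f=lambda uv:np.array([190,205])+(np.array(uv)+.5)/3.6-.5
B=ray(f([(391,50),(386,238),(12,225),(17,36)]),K,Rw,o,10)[:,:2]
C=ray(f([(437,96),(544,97),(540,207),(436,203)]),K,Rw,o,14)[:,:2]
T=ray(f([(427,82),(558,82),(555,215),(425,208)]),K,Rw,o,9)[:,:2]
S=ray(f([(237,97),(235,182),(154,178),(156,94)]),K,Rw,o,22)[:,:2]
print(B.round(),C.round(),C.mean(0),T.round(),T.mean(0),'\nshoe/lip',S.round())
for n,P in(('B',B),('C',C),('T',T)):
    b=cv2.minAreaRect(P.astype(np.float32));print(n,b)
d=(B[2]+B[3]-B[0]-B[1])/2;a=np.degrees(np.arctan2(d[1],d[0]));print('board ang',a,'front mid',(B[0]+B[1])/2,np.linalg.norm(d))
L=ray(f([(664,151),(651,248),(767,263),(780,168)]),K,Rw,o,32)[:,:2];print('blade',L.round(),L.mean(0),cv2.minAreaRect(L.astype(np.float32)))
# dark stop pillars / yellow
im3,K,Rw,o=cam('wrist');print('blade rear z?',[ray([(2*0+225,152),(425,152)],K,Rw,o,z).round(1).tolist() for z in(30,32)])
E
```

```text
[[619.  56.]
 [459.  61.]
 [473. 380.]
 [634. 376.]] [[579.  17.]
 [577. -74.]
 [483. -70.]
 [488.  18.]] [531.83028187 -27.2739665 ] [[591.  25.]
 [590. -87.]
 [477. -83.]
 [484.  28.]] [535.52080223 -29.03610907] 
shoe/lip [[579. 187.]
 [507. 188.]
 [511. 257.]
 [582. 255.]]
B ((546.4605712890625, 218.8150634765625), (322.541015625, 161.68533325195312), 87.44982147216797)
C ((531.1788940429688, -27.905475616455078), (91.24830627441406, 93.75018310546875), 88.88935852050781)
T ((535.4401245117188, -28.73624038696289), (112.03540802001953, 113.6873550415039), 87.99208068847656)
board ang 87.35974599983142 front mid [538.82208976  58.61208992] 319.7425348012874
blade [[ 529. -174.]
 [ 448. -162.]
 [ 434. -259.]
 [ 514. -272.]] [ 481.2343827  -216.96272203] ((481.1170959472656, -217.07977294921875), (98.60994720458984, 82.35478210449219), 81.46003723144531)
blade rear z? [[[431.2, -259.3, 30.0], [512.7, -272.8, 30.0]], [[431.6, -259.1, 32.0], [512.3, -272.6, 32.0]]]
```

Emit:
arm_command:
  series:
    - [[0,0,-0.35,0.58,0.5,0,1],[0,0,-0.7,1.16,1,0,1],[0,0,-1.05,1.74,1.5,0,1],[0,0,-1.38,2.31,2,0,1],[0,0,-1.38,2.31,2,0,1],[0,0,-1.38,2.31,2,0.6,1],[0,0,-1.38,2.31,2,0.6,1],[0,0,-1.38,2.31,2,0.6,1]]

```text
time_s: 7.1
tcp_pos: [520.9, -275.6, 21.0]
ee_rot: [-179.9, -0.0, 87.5]
wrist_force: [0.3, -0.1, -1.0]
opening: 20.0
finger_force: 117.4
```

```bash
python3 - <<'E'
from h import *
print(pose()[1],r.get_state()['ee_rot'])
im,K,Rw,o=cam('top');im3,K3,R3,o3=cam('wrist');ims,*sd=cam('side')
a=cv2.resize(im[220:275,290:400],(800,400),interpolation=2)
out=np.zeros((600,800,3),np.uint8);out[:400]=a;out[400:,:267]=cv2.resize(im3,(267,200))
out[400:,267:667]=cv2.resize(ims[180:280,290:490],(400,200),interpolation=2)
cv2.imwrite('pics/m4.png',out[:,:,::-1])
E
```

```text
[ 520.87939089 -275.60940606   21.01277359] [-1.79934497e+02 -1.51151552e-02  8.75088786e+01]
```

View pics/m4.png

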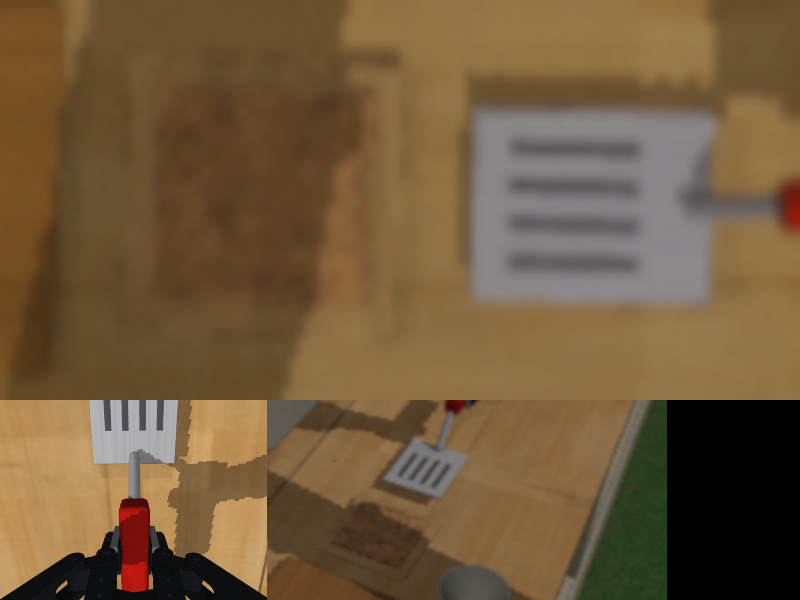

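The blade's front edge (col 471) is about 29 mm short of the rim (col 400) and about 4 mm low of the trivet's centre row (205 against 193). I'll shift, lower and slide in.

Emit:
arm_command:
  series:
    - [[0,0,0,0,0.15,0.3,1],[0,0,0,0,0.15,0.54,1],[0,0,0,0,0.15,0.54,1],[0,0,0,0,0.15,0.54,1]]

```text
time_s: 7.65
tcp_pos: [524.6, -275.8, 7.4]
ee_rot: [-180.0, -0.0, 87.5]
wrist_force: [0.1, 0.2, -2.3]
opening: 19.9
finger_force: 117.7
```

Emit:
arm_command:
  series:
    - [[0,0,0,0.3,0,0,1],[0,0,0,0.6,0,0,1],[0,0,0,0.9,0,0,1],[0,0,0,1.2,0,0,1],[0,0,0,1.4,0,0,1],[0,0,0,1.5,0,0,1],[0,0,0,1.6,0,0,1],[0,0,0,1.6,0,0,1]]

```text
time_s: 8.45
tcp_pos: [526.7, -235.8, 7.7]
ee_rot: [180.0, -0.0, 87.5]
wrist_force: [-0.3, -0.1, -2.0]
opening: 20.2
finger_force: 117.6
```

```bash
cat > look.py <<'E'
import sys
from h import *
print(pose()[1].round(1),r.get_state()['ee_rot'].round(2) if hasattr(r.get_state()['ee_rot'],'round') else r.get_state()['ee_rot'],r.get_state()['wrist_force'])
im,K,Rw,o=cam('top');ims,*sd=cam('side')
out=np.zeros((600,800,3),np.uint8);out[:300]=cv2.resize(im[215:278,232:400],(800,300),interpolation=2)
out[300:,:]=cv2.resize(ims[185:305,250:570],(800,300),interpolation=2)
cv2.imwrite(sys.argv[1],out[:,:,::-1])
E
python3 look.py pics/m5.png
```

```text
[ 526.7 -235.8    7.7] [180.   -0.   87.5] [-0.33318472 -0.09530717 -1.97506899]
```

View pics/m5.png

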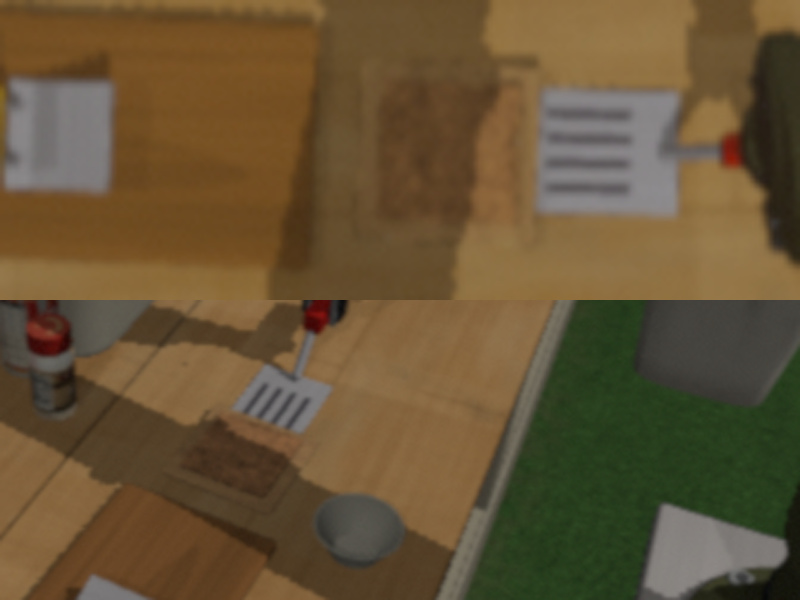

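The top view shows about 89 of the blade's 100 mm still visible, so the edge is about 11 mm under the rim with no contact force. That was my tenth picture, so I'll go by numbers and force from here. Next is pushing the trivet up to the board.

Emit:
arm_command:
  series:
    - [[0,0,0,0.2,0,0,1],[0,0,0,0.4,0,0,1],[0,0,0,0.6,0,0,1],[0,0,0,0.8,0,0,1],[0,0,0,0.95,0,0,1],[0,0,0,1,0,0,1]]

```text
time_s: 9.15
tcp_pos: [527.9, -210.3, 7.8]
ee_rot: [180.0, -0.0, 87.5]
wrist_force: [0.4, -1.4, -2.4]
opening: 20.2
finger_force: 117.6
```

Emit:
arm_command:
  series:
    - [[0,0,0,0.06,0,0,1],[0,0,0,0.12,0,0,1]]

```text
time_s: 9.35
tcp_pos: [527.9, -208.3, 7.7]
ee_rot: [180.0, 0.0, 87.5]
wrist_force: [-0.1, -1.6, -1.8]
opening: 20.0
finger_force: 117.6
```

Emit:
arm_command:
  series:
    - [[0,0,0,0.06,0,0,1],[0,0,0,0.12,0,0,1]]

```text
time_s: 9.55
tcp_pos: [528.0, -205.1, 7.7]
ee_rot: [180.0, 0.0, 87.5]
wrist_force: [0.7, -0.7, -1.1]
opening: 20.1
finger_force: 117.6
```

Emit:
arm_command:
  series:
    - [[0,0,0,0.05,0,0,1],[0,0,0,0.08,0,0,1]]

```text
time_s: 9.75
tcp_pos: [528.0, -204.0, 7.8]
ee_rot: [180.0, 0.1, 87.5]
wrist_force: [-0.6, -4.8, 0.4]
opening: 20.1
finger_force: 117.7
```

Emit:
arm_command:
  series:
    - [[0,0,0,0.05,0,0,1],[0,0,0,0.08,0,0,1]]

```text
time_s: 9.95
tcp_pos: [527.9, -203.9, 8.0]
ee_rot: [-180.0, 0.2, 87.4]
wrist_force: [-1.1, -9.0, 1.9]
opening: 20.1
finger_force: 118.1
```

Emit:
arm_command:
  series:
    - [[0,0,0,0.05,0,0,1],[0,0,0,0.08,0,0,1]]

```text
time_s: 10.15
tcp_pos: [527.8, -203.8, 8.2]
ee_rot: [-180.0, 0.3, 87.3]
wrist_force: [-2.9, -13.9, 3.5]
opening: 20.1
finger_force: 118.4
```

Firm contact with the board. I'll ease off the preload and start the flip arc.

Emit:
arm_command:
  series:
    - [[0,0,0,-0.2,0,0,1],[0,0,0,-0.26,0,-0.05,1],[0,0,0,-0.28,0,-0.3,1],[0,0,0,-0.26,0,-0.68,1],[0,0,0,-0.18,0,-1.14,1],[0,0,0,-0.03,0,-1.62,1],[0,0,0,0.23,0,-2.18,1],[0,0,0,0.23,0,-2.18,1]]

```text
time_s: 10.95
tcp_pos: [530.2, -192.0, 64.8]
ee_rot: [179.8, 0.0, 87.6]
wrist_force: [0.5, -0.4, -3.2]
opening: 19.9
finger_force: 117.6
```

```bash
cat > chk.py <<'E'
from h import *
s=r.get_state();print(np.round(s['tcp_pos'],1),np.round(s['ee_rot'],2),np.round(s['wrist_force'],1))
im,K,Rw,o=cam('side');h=cv2.cvtColor(im,cv2.COLOR_RGB2HSV)
im2,K2,Rw2,o2=cam('top');h2=cv2.cvtColor(im2,cv2.COLOR_RGB2HSV)
for n,hh,box in(('side',h,(190,420,200,420)),('top',h2,(205,285,190,400))):
    m=(hh[...,0]>95)&(hh[...,0]<130)&(hh[...,1]>90)&(hh[...,2]>40);q=np.zeros_like(m);a,b,c,d=box;q[a:b,c:d]=1;m&=q
    ys,xs=np.nonzero(m);print(n,'blue px',len(xs),(xs.mean().round(1),ys.mean().round(1)) if len(xs) else '')
    if n=='top' and len(xs)>150:
        P=ray(np.c_[xs,ys],K2,Rw2,o2,24)[:,:2];b=cv2.minAreaRect(P.astype(np.float32));X=np.array([.0454,.999]);q=np.array(b[0])-[538.8,58.6]
        print(b,'keeper x,y',q@X,q@[-.999,.0454])
# steel shoe/arm height marker: yellow bar
m=(h[...,0]>20)&(h[...,0]<32)&(h[...,1]>150)&(h[...,2]>130);m[:, :200]=0;m[:, 330:]=0;m[:290]=0;m[380:]=0
ys,xs=np.nonzero(m);print('yellow',len(xs),xs.mean() if len(xs) else 0,ys.mean() if len(xs) else 0)
E
python3 chk.py
```

```text
[ 530.2 -192.    64.8] [1.7977e+02 3.0000e-02 8.7590e+01] [ 0.5 -0.4 -3.2]
side blue px 0 
top blue px 0 
yellow 0 0 0
```

Emit:
arm_command:
  series:
    - [[0,0,0,0.29,0,-0.43,1],[0,0,0,0.55,0,-0.72,1],[0,0,0,0.79,0,-0.97,1],[0,0,0,1.1,0,-1.22,1],[0,0,0,1.38,0,-1.41,1],[0,0,0,1.67,0,-1.57,1],[0,0,0,1.92,0,-1.68,1],[0,0,0,1.92,0,-1.68,1]]

```text
time_s: 11.85
tcp_pos: [531.1, -144.0, 104.7]
ee_rot: [180.0, -0.0, 87.6]
wrist_force: [0.2, -0.1, -1.3]
opening: 20.4
finger_force: 117.5
```

```bash
cat > cork.py <<'E'
from h import *
im,K,Rw,o=cam('top');h=cv2.cvtColor(im,cv2.COLOR_RGB2HSV)
b=im[205:285,296:370].astype(int).sum(2)
print('\n'.join(''.join(' .:-=+*#%@'[min(9,v//60)] for v in q[::1]) for q in b[14:66:4]))
print(np.round(r.get_state()['wrist_force'],1))
E
python3 cork.py
```

```text
---------------------------------------=+++++++++++++++++++-::::::::::::::
:::-----------------------------------==++++++++++++++++++-:::::::::::::::
:::-----::::::::----------==+=+=+======+++++++++++++++++++-:.:::::::::::::
:::::::::::::-:--===============++****************++=++++=-:.:::::::::::::
:::::::::::::::--====-------------====++*********+++++++++=:..::::::::::::
:::::::::::::::--=================+***********++===========-...:::::::::::
:::::::::::::::--================+***********++===========-::...::::::::::
:::::::::::::::-======----------==++=++***********+++++++===-:...::------:
:::::::::::::::-=====-------------==+++****#**#***++++++++++==-...::::::::
:::::::::::::::-===================+*************++++++++++++++-:..:::::::
::::::::::::::----------===================+===========+++++++++=-:.:::...
::::::::::::::----------=++++++++++++++++++++++++++++++++++++++++=-:......
:----------------------=++++++++++++++++++++++++++++++++++++++++++=-......
[ 0.3  0.1 -1.8]
```

```bash
cat > tri.py <<'E'
import sys
from h import *
im,K,Rw,o=cam('side');X=np.array([.0454,.999,0]);Y=np.array([-.999,.0454,0]);O=np.array([538.8,58.6,0])
def col(x,y,z):
    u,v=proj(O+X*x+Y*y+[0,0,z],K,Rw,o)[0].round().astype(int);return (int(u),int(v)),im[v-1:v+2,u-1:u+2].reshape(-1,3).mean(0).round().astype(int).tolist()
th=np.radians(float(sys.argv[1]));u=np.array([-np.cos(th),np.sin(th)]);n=np.array([np.sin(th),np.cos(th)])
for a in (4,18,35,58,80,98,112,125):
    print(a,[col(*( -4*np.sin(th)+a*u[0]+n[0]*(9 if 13<a<103 else 4)),y,a*u[1]+n[1]*(9 if 13<a<103 else 4)) if 0 else col(-4*np.sin(th)+a*u[0]+n[0]*(9 if 13<a<103 else 4),y,a*u[1]+n[1]*(9 if 13<a<103 else 4)) for y in(-52,-20,20,52)])
E
python3 tri.py 68; echo flat; python3 tri.py 0
```

```text
4 [((308, 262), [65, 45, 24]), ((320, 266), [65, 46, 26]), ((335, 272), [66, 47, 27]), ((347, 277), [58, 40, 22])]
18 [((308, 257), [86, 66, 42]), ((320, 262), [67, 48, 30]), ((335, 268), [70, 50, 32]), ((348, 273), [69, 51, 32])]
35 [((309, 250), [85, 66, 41]), ((321, 255), [64, 44, 28]), ((337, 261), [71, 49, 31]), ((349, 266), [67, 48, 30])]
58 [((311, 242), [85, 65, 40]), ((323, 246), [73, 51, 32]), ((339, 252), [71, 49, 31]), ((351, 257), [67, 47, 30])]
80 [((313, 233), [81, 61, 37]), ((325, 237), [66, 45, 29]), ((341, 243), [68, 47, 29]), ((353, 248), [65, 46, 28])]
98 [((314, 226), [136, 105, 66]), ((326, 230), [66, 46, 29]), ((342, 236), [66, 45, 29]), ((355, 241), [69, 49, 31])]
112 [((316, 219), [132, 102, 65]), ((329, 224), [72, 55, 36]), ((344, 230), [70, 53, 35]), ((357, 234), [71, 55, 35])]
125 [((317, 214), [130, 101, 65]), ((330, 219), [73, 71, 71]), ((346, 224), [51, 49, 51]), ((359, 229), [108, 88, 64])]
flat
4 [((308, 261), [68, 48, 28]), ((320, 266), [66, 46, 26]), ((335, 272), [66, 46, 26]), ((348, 277), [61, 43, 25])]
18 [((311, 256), [82, 63, 41]), ((323, 261), [61, 42, 27]), ((338, 267), [71, 49, 31]), ((350, 272), [72, 54, 35])]
35 [((315, 252), [69, 51, 33]), ((326, 256), [63, 44, 28]), ((341, 262), [78, 55, 35]), ((354, 267), [76, 58, 37])]
58 [((319, 246), [72, 50, 32]), ((331, 251), [65, 45, 29]), ((346, 256), [68, 47, 30]), ((358, 261), [77, 59, 38])]
80 [((323, 241), [66, 46, 28]), ((335, 245), [69, 48, 30]), ((350, 251), [63, 44, 27]), ((362, 255), [120, 92, 58])]
98 [((327, 237), [66, 46, 29]), ((338, 241), [70, 49, 31]), ((353, 246), [66, 46, 29]), ((365, 251), [121, 93, 59])]
112 [((329, 235), [68, 47, 30]), ((341, 239), [72, 50, 32]), ((355, 244), [66, 47, 30]), ((367, 249), [123, 95, 61])]
125 [((332, 232), [66, 46, 29]), ((343, 236), [67, 46, 30]), ((357, 241), [69, 51, 33]), ((369, 246), [125, 97, 63])]
```

The colours along the model at 68° (cork, then pale rim, then steel) match the trivet standing raised on the blade. Continuing past vertical.

Emit:
arm_command:
  series:
    - [[0,0,0,0.25,0,-0.09,1],[0,0,0,0.5,0,-0.17,1],[0,0,0,0.86,0,-0.25,1],[0,0,0,1.24,0,-0.3,1],[0,0,0,1.61,0,-0.32,1],[0,0,0,1.97,0,-0.3,1],[0,0,0,2.33,0,-0.26,1],[0,0,0,2.33,0,-0.26,1]]

```text
time_s: 12.8
tcp_pos: [533.2, -85.1, 110.7]
ee_rot: [-180.0, -0.0, 87.6]
wrist_force: [-0.3, 0.5, -1.7]
opening: 20.3
finger_force: 117.6
```

Emit:
arm_command:
  series:
    - [[0,0,0,0,0,0,1],[0,0,0,0,0,0,1],[0,0,0,0,0,0,1],[0,0,0,0,0,0,1]]

```text
time_s: 13.2
tcp_pos: [533.1, -87.6, 110.6]
ee_rot: [-180.0, 0.0, 87.4]
wrist_force: [0.5, 0.1, -2.2]
opening: 20.0
finger_force: 117.6
```

```bash
python3 chk.py
```

```text
[533.1 -87.6 110.6] [-179.99    0.     87.44] [ 0.5  0.1 -2.2]
side blue px 653 (np.float64(319.1), np.float64(281.4))
top blue px 267 (np.float64(277.3), np.float64(244.6))
((538.8611450195312, 114.41484069824219), (79.22343444824219, 82.4333267211914), 89.42645263671875) keeper x,y 55.76180184143067 2.4729098931884312
yellow 0 0 0
```

Flipped: blue side up on the board, keeper x about 56 and y about 2. I'll retreat, lower behind it and measure again.

Emit:
arm_command:
  series:
    - [[0,0,0,-1,0,0,1],[0,0,0,-2,0,0,1],[0,0,0,-2.9,0,0,1],[0,0,0,-2.9,0,1,1],[0,0,0,-2.9,0,2,1],[0,0,0,-2.9,0,3,1],[0,0,0,-2.9,0,3.7,1],[0,0,0,-2.9,0,3.7,1]]

```text
time_s: 14.1
tcp_pos: [528.4, -159.5, 16.1]
ee_rot: [-179.8, -0.1, 87.5]
wrist_force: [0.3, -0.7, -3.1]
opening: 19.9
finger_force: 117.5
```

Emit:
arm_command:
  series:
    - [[0,0,0,0,0,0,1],[0,0,0,0,0,0,1]]

```text
time_s: 14.3
tcp_pos: [530.9, -159.7, 19.3]
ee_rot: [179.9, 0.0, 87.5]
wrist_force: [0.6, -0.4, -2.8]
opening: 19.9
finger_force: 117.5
```

```bash
python3 chk.py; python3 - <<'E'
from h import *
im,K,Rw,o=cam('top')
h=cv2.cvtColor(im,cv2.COLOR_RGB2HSV);m=(h[...,1]<60)&(h[...,2]>100);q=np.zeros_like(m);q[225:275,300:350]=1
ys,xs=np.nonzero(m&q);P=ray(np.c_[xs,ys],K,Rw,o,13)[:,:2];b=cv2.minAreaRect(P.astype(np.float32));print('blade',b)
E
```

```text
[ 530.9 -159.7   19.3] [1.799e+02 1.000e-02 8.748e+01] [ 0.6 -0.4 -2.8]
side blue px 650 (np.float64(319.0), np.float64(281.4))
top blue px 300 (np.float64(278.8), np.float64(244.2))
((538.2957153320312, 112.00062561035156), (81.43399810791016, 82.35916900634766), 87.32989501953125) keeper x,y 53.32433046081543 2.928168786010697
yellow 0 0 0
blade ((536.2772216796875, -50.24964141845703), (98.24302673339844, 79.83232879638672), 89.42654418945312)
```

Emit:
arm_command:
  series:
    - [[0,0,0,0,-0.08,0.06,1],[0,0,0,0,-0.16,0.06,1],[0,0,0,0.5,-0.16,0.06,1],[0,0,0,1,-0.16,0.06,1],[0,0,0,1.4,-0.16,0.06,1],[0,0,0,1.7,-0.16,0.06,1],[0,0,0,2,-0.16,0.06,1],[0,0,0,2,-0.16,0.06,1]]

```text
time_s: 15.25
tcp_pos: [528.5, -107.8, 16.8]
ee_rot: [180.0, -0.0, 87.6]
wrist_force: [-0.1, 0.6, -2.2]
opening: 20.2
finger_force: 117.6
```

Emit:
arm_command:
  series:
    - [[0,0,0,0.15,0,0,1],[0,0,0,0.3,0,0,1],[0,0,0,0.4,0,0,1],[0,0,0,0.5,0,0,1],[0,0,0,0.5,0,0,1]]

```text
time_s: 15.75
tcp_pos: [528.2, -100.3, 16.9]
ee_rot: [-180.0, 0.2, 87.3]
wrist_force: [-1.1, -7.9, 1.7]
opening: 20.3
finger_force: 118.4
```

```bash
python3 chk.py
```

```text
[ 528.2 -100.3   16.9] [-179.95    0.23   87.32] [-1.1 -7.9  1.7]
side blue px 648 (np.float64(319.0), np.float64(281.4))
top blue px 303 (np.float64(278.8), np.float64(244.3))
((538.233154296875, 111.70881652832031), (82.52887725830078, 82.34742736816406), 87.14460754394531) keeper x,y 53.029972916870115 2.977419127807572
yellow 0 0 0
```

It stalled at tip y of about 59, so the blade caught the board's front face. I'll back off, raise it 1.5 mm and retry.

Emit:
arm_command:
  series:
    - [[0,0,0,-0.3,0,0,1],[0,0,0,-0.5,0,0,1],[0,0,0,-0.5,0,-0.06,1],[0,0,0,-0.5,0,-0.06,1],[0,0,0,-0.5,0,-0.06,1]]

```text
time_s: 16.35
tcp_pos: [528.3, -109.0, 18.2]
ee_rot: [180.0, -0.0, 87.5]
wrist_force: [0.4, 0.4, -2.7]
opening: 20.7
finger_force: 117.7
```

Emit:
arm_command:
  series:
    - [[0,0,0,0.15,0,0,1],[0,0,0,0.3,0,0,1],[0,0,0,0.45,0,0,1],[0,0,0,0.55,0,0,1],[0,0,0,0.55,0,0,1]]

```text
time_s: 16.85
tcp_pos: [528.9, -95.0, 18.2]
ee_rot: [180.0, -0.0, 87.5]
wrist_force: [0.7, 0.3, -0.9]
opening: 20.2
finger_force: 117.7
```

Emit:
arm_command:
  series:
    - [[0,0,0,0.15,0,0,1],[0,0,0,0.3,0,0,1],[0,0,0,0.45,0,0,1],[0,0,0,0.6,0,0,1],[0,0,0,0.6,0,0,1]]

```text
time_s: 17.35
tcp_pos: [529.6, -79.8, 18.3]
ee_rot: [180.0, -0.0, 87.5]
wrist_force: [-0.3, -0.6, -2.6]
opening: 20.1
finger_force: 117.7
```

```bash
python3 chk.py
```

```text
[529.6 -79.8  18.3] [ 1.7999e+02 -3.0000e-02  8.7550e+01] [-0.3 -0.6 -2.6]
side blue px 670 (np.float64(316.2), np.float64(285.5))
top blue px 319 (np.float64(274.8), np.float64(244.8))
((538.972412109375, 125.22555541992188), (82.3752670288086, 82.43633270263672), 89.43321990966797) keeper x,y 66.5667573742676 2.852560518798783
yellow 0 0 0
```

The push is working: tip at 21.6 matches the cork edge at 21.6. Continuing.

Emit:
arm_command:
  series:
    - [[0,0,0,0.3,0,0,1],[0,0,0,0.6,0,0,1],[0,0,0,0.9,0,0,1],[0,0,0,1.2,0,0,1],[0,0,0,1.5,0,0,1],[0,0,0,1.8,0,0,1],[0,0,0,2.1,0,0,1],[0,0,0,2.4,0,0,1]]

```text
time_s: 18.25
tcp_pos: [532.1, -20.9, 18.2]
ee_rot: [-180.0, 0.1, 87.5]
wrist_force: [0.1, -4.2, -1.7]
opening: 20.5
finger_force: 118.0
```

Emit:
arm_command:
  series:
    - [[0,0,0,0.3,0,0,1],[0,0,0,0.6,0,0,1],[0,0,0,0.9,0,0,1],[0,0,0,1.2,0,0,1],[0,0,0,1.5,0,0,1],[0,0,0,1.8,0,0,1],[0,0,0,2,0,0,1],[0,0,0,2,0,0,1]]

```text
time_s: 19.05
tcp_pos: [534.4, 30.8, 18.2]
ee_rot: [180.0, -0.1, 87.6]
wrist_force: [-1.3, 1.0, -2.1]
opening: 20.3
finger_force: 117.8
```

```bash
python3 chk.py
```

```text
[534.4  30.8  18.2] [ 1.7999e+02 -7.0000e-02  8.7580e+01] [-1.3  1.  -2.1]
side blue px 302 (np.float64(296.4), np.float64(329.7))
top blue px 42 (np.float64(237.6), np.float64(256.2))
yellow 0 0 0
```

Emit:
arm_command:
  series:
    - [[0,0,0,0.15,0,0,1],[0,0,0,0.3,0,0,1],[0,0,0,0.45,0,0,1],[0,0,0,0.6,0,0,1],[0,0,0,0.65,0,0,1]]

```text
time_s: 19.65
tcp_pos: [535.1, 45.9, 18.2]
ee_rot: [180.0, -0.0, 87.5]
wrist_force: [0.7, -3.7, -0.7]
opening: 19.9
finger_force: 117.8
```

Emit:
arm_command:
  series:
    - [[0,0,0,0.06,0,0,1],[0,0,0,0.12,0,0,1]]

```text
time_s: 19.85
tcp_pos: [535.1, 48.3, 18.2]
ee_rot: [-180.0, 0.0, 87.5]
wrist_force: [0.4, -3.1, -0.3]
opening: 19.7
finger_force: 117.9
```

Emit:
arm_command:
  series:
    - [[0,0,0,0.06,0,0,1],[0,0,0,0.1,0,0,1]]

```text
time_s: 20.05
tcp_pos: [535.2, 50.9, 18.2]
ee_rot: [-180.0, 0.0, 87.5]
wrist_force: [-1.1, -6.1, -0.3]
opening: 20.0
finger_force: 117.9
```

Emit:
arm_command:
  series:
    - [[0,0,0,0.05,0,0,1],[0,0,0,0.08,0,0,1]]

```text
time_s: 20.25
tcp_pos: [535.0, 50.9, 18.2]
ee_rot: [-180.0, 0.1, 87.4]
wrist_force: [-1.4, -9.5, 2.6]
opening: 20.2
finger_force: 118.2
```

Emit:
arm_command:
  series:
    - [[0,0,0,-0.1,0,0,1],[0,0,0,-0.4,0,0,1],[0,0,0,-1,0,0,1],[0,0,0,-2,0,0,1],[0,0,0,-3,0,0,1],[0,0,0,-4,0,0,1],[0,0,0,-5,0,0,1],[0,0,0,-6,0,0,1]]

```text
time_s: 21.05
tcp_pos: [528.5, -98.9, 18.1]
ee_rot: [180.0, -0.0, 87.5]
wrist_force: [-0.1, -1.2, -2.5]
opening: 20.0
finger_force: 117.7
```

Emit:
arm_command:
  series:
    - [[0,0,0,-1,0,0,1],[0,0,0,-2,0,0,1],[0,0,0,-3,0,0,1],[0,0,0,-4,0,0,1],[0,0,0,-5,0,0,1],[0,0,0,-5,0,0,1]]

```text
time_s: 21.65
tcp_pos: [521.8, -227.7, 17.7]
ee_rot: [-180.0, 0.1, 87.1]
wrist_force: [-0.6, 0.2, -2.9]
opening: 20.3
finger_force: 117.6
```

```bash
python3 - <<'E'
from h import *
X=np.array([.0454,.999]);Y=np.array([-.999,.0454])
for n,z in(('top',24),('side',24)):
    im,K,Rw,o=cam(n);h=cv2.cvtColor(im,cv2.COLOR_RGB2HSV)
    m=(h[...,0]>95)&(h[...,0]<130)&(h[...,1]>90)&(h[...,2]>40);q=np.zeros_like(m)
    a,b,c,d=(205,285,190,300) if n=='top' else (250,420,200,420);q[a:b,c:d]=1
    ys,xs=np.nonzero(m&q);P=ray(np.c_[xs,ys],K,Rw,o,z)[:,:2]-[538.8,58.6];k=np.c_[P@X,P@Y]
    print(n,len(xs),'keeper min/max',np.percentile(k,[1,50,99],axis=0).round(1).tolist(),'occluded by arm partly')
    if n=='top':
        bx=cv2.minAreaRect(k.astype(np.float32));print(bx)
    # steel lip/shoe
    m=(h[...,1]<60)&(h[...,2]>110);ys,xs=np.nonzero(m&q)
    if n=='top':
        for zz in(22,36):
            P=ray(np.c_[xs,ys],K,Rw,o,zz)[:,:2]-[538.8,58.6];k=np.c_[P@X,P@Y];print('steel z',zz,np.percentile(k,[2,98],axis=0).round(1).tolist())
E
```

```text
top 77 keeper min/max [[154.9, -35.7], [224.0, 37.9], [236.2, 46.2]] occluded by arm partly
((196.17471313476562, 4.394588470458984), (79.80547332763672, 82.47428894042969), 2.035001039505005)
steel z 22 [[135.0, -32.4], [305.8, 40.0]]
steel z 36 [[133.3, -31.4], [302.8, 40.4]]
side 425 keeper min/max [[153.9, -33.0], [208.4, 34.6], [238.9, 53.0]] occluded by arm partly
```

The trivet is home at keeper x ≈ 196, y ≈ 4, about 2° off square. Now I'll set the turner down here on the free worktop.

Emit:
arm_command:
  series:
    - [[0,0,0,0,0,0.1,1],[0,0,0,0,0,0.25,1],[0,0,0,0,0,0.38,1],[0,0,0,0,0,0.42,1],[0,0,0,0,0,0.46,1],[0,0,0,0,0,0.46,1]]

```text
time_s: 22.35
tcp_pos: [523.2, -221.4, 6.8]
ee_rot: [-180.0, -0.0, 87.5]
wrist_force: [-1.7, 0.3, -0.1]
opening: 20.4
finger_force: 118.3
```

Emit:
arm_command:
  series:
    - [[0,0,0,0,0,0,0.6],[0,0,0,0,0,0,0.2],[0,0,0,0,0,0,-0.3],[0,0,0,0,0,0,-1],[0,0,0,0,0,0,-1],[0,0,0,0,0,0,-1],[0,0,0,0,0,0,-1]]

```text
time_s: 23.05
tcp_pos: [523.3, -221.9, 6.7]
ee_rot: [180.0, -0.0, 87.5]
wrist_force: [0.9, -0.8, -0.7]
opening: 85.3
finger_force: 0.0
```

Emit:
arm_command:
  series:
    - [[0,0,0,0,0,-0.5,-1],[0,0,0,0,0,-1.5,-1],[0,0,0,0,0,-2.5,-1],[0,0,0,0,0,-4,-1],[0,0,0,0,0,-5.5,-1],[0,0,0,0,0,-7,-1],[0,0,0,0,0,-7,-1]]

```text
time_s: 23.75
tcp_pos: [526.2, -222.0, 187.8]
ee_rot: [179.5, 0.2, 87.5]
wrist_force: [-0.5, -0.3, 0.4]
opening: 85.6
finger_force: 0.0
```

```bash
python3 - <<'E'
from h import *
print(pose()[1],r.get_state()['wrist_force'],r.get_state()['opening'])
im,K,Rw,o=cam('wrist');print(redax(im,K,Rw,o)[0])
h=cv2.cvtColor(im,cv2.COLOR_RGB2HSV);m=(h[...,1]<40)&(h[...,2]>120);m[:, :180]=0;m[:,460:]=0;m[250:]=0
ys,xs=np.nonzero(m);P=ray(np.c_[xs,ys],K,Rw,o,2.5)[:,:2];print('blade',cv2.minAreaRect(P.astype(np.float32)))
E
```

```text
[ 526.22757181 -221.97669127  187.84364756] [-0.54855712 -0.25756244  0.38184044] 85.63972466080207
((521.210693359375, -241.61993408203125), (111.43101501464844, 19.50594139099121), 88.02143859863281)
blade ((525.68603515625, -128.83596801757812), (119.78923034667969, 79.47477722167969), 87.99393463134766)
```

The turner is standing flat and clear, and the trivet is home. Handing in.

```bash
python3 -c "
from plant import r
print(r.hand_in())"
```

```text
the job is handed in; nothing more can be done
None
```

The job is handed in at about 24 s: my last measurements showed the trivet blue side up at the back stop (keeper x about 196 mm against 197 for home, about 4 mm off centre, 2° off square) and the turner flat on the worktop, clear of trivet and keeper. I did not measure the weighted arm's angle, and the hand-in returned no verdict.

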